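# Dial open the stall's lockbox

## Task

Open the parts lockbox on the repair counter: by its crank post, wind the dial gently clockwise (seen from above) until you feel it come up against its sprung stop, from there anticlockwise one whole turn and two marks more (ten marks to the turn), then back clockwise three marks. Then push the dial straight down until it is fully in, slide the cover fully open, let go and back away. Never force anything: the box stands loose and must not be shoved or turned; leave the other things on the counter alone.

Things in the scene. Friction and masses are not known exactly. Their poses are not given: they have to be found in the camera images.
- lockbox: grey steel lockbox of about 5 kg standing loose on the counter (a sideways force of more than about 20 N shoves it), 170 x 310 x 100 mm (its x, y, z); origin at the centre of its underside. The half at its -y has a fixed top with the black dial, the half at its +y is closed by a sliding cover.
- dial_centre (a point): the dial's vertical axis, level with the box's top (100 mm above the counter), 85 mm from the box's centre towards its -y. The dial is a black disc of 96 mm diameter, its upper face 21 mm above this point, with ten white marks 36 degrees apart and no figures. It carries the crank post, off centre by 34 mm.
- post_top (a point): centre of the top end of the crank post: a round aluminium post of 14 mm diameter, standing 32 mm above the dial's face (top 54 mm above the box's top), 34 mm from the dial's axis. It spins freely about itself, so the gripper can hold it and be led round the circle without turning.
- dial (a joint): angle in rad, anticlockwise from above positive, counts whole turns; 0: post on the box's -x side of the axis. Drags by 3 to 6 N at the post. Clockwise, a sprung stop lies 0.6 to 4 rad from the start, elsewhere each time, to be felt: it yields 1 mm at the post per 5 N above the drag. Count turns from where the stop is first met; each must be right to 0.15 rad (a quarter mark).
- press (a joint): how far the dial has been pushed down, in m: 0 up, 0.010 fully in. It takes about 8 N, or up to 15 N if a little off the mark, and stays where it is left. With a wrong combination it comes up hard after 3 to 5 mm.
- cover (a joint): how far the sliding cover is open, in m: 0 shut, 0.085 fully open; it slides to the box's +y with about 3 N of drag and stays where it is left. It is locked until the dial has been dialled and pushed in.
- cover_grip (a point): middle of the upper edge of the steel ridge on the cover: 60 mm long along the box's x, 12 mm thick along the box's y, standing 30 mm above the cover (its top 35 mm above the box's top); at the start it lies 40 mm from the box's centre towards its +y
- meter: red hand-held multimeter lying on the counter, 75 x 140 x 32 mm, origin under its centre; leave it alone
- spool: white spool of 56 mm diameter, 40 mm tall, origin under its centre; leave it alone
- radio: car radio, 165 x 184 x 54 mm, origin under its centre; leave it alone

How it is judged:
On the way:
1. the dialled lock lets the dial be pushed fully in, the cover still shut (value of joint press above 0.008 m and value of joint cover below 0.006 m), for 0.2 s.
At the end, for the whole second after the job is handed in: the dial is pushed in by more than 8 mm and the cover stands open by more than 75 mm of its 85 mm, at rest (value of joint press above 0.008 m and value of joint cover above 0.075 m and velocity of joint cover between -0.01 and 0.01 m/s); the robot touches nothing.
It fails at once if the lockbox is shoved: its dial's axis moves by more than 8 mm (distance of dial_centre from where it was at the start of the episode above 0.008 m).
It fails at once if the lockbox is shoved or turned: its centre moves by more than 8 mm (distance of lockbox from where it was at the start of the episode above 0.008 m).
It fails at once if the multimeter is moved by more than 20 mm (distance of meter from where it was at the start of the episode above 0.02 m).
It fails at once if the spool is moved by more than 20 mm (distance of spool from where it was at the start of the episode above 0.02 m).
It fails at once if the car radio is moved by more than 20 mm (distance of radio from where it was at the start of the episode above 0.02 m).
It also fails if it takes over 72 s, if anything falls off the work surface, if the arm or the gripper's body presses on something with over 40 N, if the wrist force passes 120 N, or if a joint passes its speed limit or range.

## Robot

A 6-joint arm with a two-finger parallel gripper is mounted at the origin on the work surface. World frame = base frame: x ahead of the robot, y to its left, z up, the work surface at z = 0. Lengths are in m, angles in rad, forces in N, time in s.
With the tool pointing down it reaches from about 0.4 to 0.825 m from the base axis. Payload 7 kg.
Tool frame: the origin (TCP) lies at the very end of the fingers, on their centre line; the grasp point (between the pads) lies 19 mm behind it (manip.grip_depth is the distance from the TCP to the grasp point, in m); z points along the fingers, y is the line along which they close (so a half turn about z gives the same grasp; the last joint's range is limited). The gripper opens to 85 mm and grips with 20 to 120 N. Pads are 22 mm wide; open, the fingers measure 114 mm over their backs; the gripper's body (76 mm by 85 mm) begins 54 mm behind the grasp point. The pads swing forward as they close: fully open they stand 13 mm farther back than shut.
Start: joints at [1.459, 0.359, 0.012, 0, -1.224, -0.288], TCP at [0.263, 0.622, 0.231] pointing down, gripper open.
Joint ranges: [-3.07, 3.07], [-1.43, 2.12], [-1.02, 1.25], [-3.03, 1.67], [-3.05, -0], [-3.03, 3.03]. Speed limits (rad/s): [2.39, 2.39, 3.01, 3.14, 3.14, 3.14].

## Interface

Orientations are given as a rotation vector (axis times angle).
In Python, from rig import manip gives the robot as it stands.
- The arm moves only by the shell command python3 -m creep 'ROWS'. ROWS is JSON, one flat list of numbers, 7 for each row, row after row: the shift along the tool's x, y, z in mm, then the turn, a rotation vector about the tool's x, y, z in degrees, then the opening, from 0 (shut) to 1 (fully open). A call has 1 to 5 rows; each row shifts and turns the commanded pose from where the row before left it, along the tool's axes as they then stand; what a row does not reach is not made up. A row lasts 1/8 s, in which the tool goes at most 62.5 mm and 10.7 degrees, less where a joint would pass 70% of its speed; a pose out of reach is approached as far as the arm can. A call with a gripper value outside its range is refused whole. The fingers move at their own pace and stop on an object; the grip force is fixed at half the most. Time passes only in rows, so rows that do not move let the fingers close. It gives the time, the measured TCP pose, the force, the opening and the grip force at its end, in the units of the state.
- manip.sense(): the state, without advancing time (a new reading comes with each control period).
- manip.read_camera(name): name is "scene" or "top" or "wrist"; returns a dict with "pixels" (384x512x3 uint8, blue, green, red), "vertical_fov" (degrees; the focal length in pixels is half the picture's height over the tangent of half this angle, whatever the lens; pixels are square), "cx", "cy" (the principal point, pixels), "camera_from_world" (4x4, takes a point from world to camera coordinates); the wrist camera has in their place "mount" (4x4, takes a point from camera to tool coordinates, whose origin is the TCP and whose axes are the flange's). Camera axes: x right, y up, looking along -z (the intrinsics and any distortion apply to the point x, -y, -z); pixel columns grow to the right and rows downward; lengths in m; the calibration is good to about 2 mm. A picture is of the moment at which its call begins: read the wrist's pose just before it. There is no depth.
- manip.finish_job(): hands the job in; it is judged then, once.
The state is a dict: "clock": time; "joint_pos": joint angles; "qd": joint speeds; "tau": joint torques, N m; "tool_pos": TCP position; "tcp_rot": TCP orientation; "contact_force": force on the tool from outside, world axes, zero at the start; "moment": the same for the moment, N m; "gripper_width": finger opening in m; "grip_force": force on a finger pad.
Only numpy, scipy, OpenCV 4.12 (cv2) and the standard library are available. Lean on these libraries where they do the work, as an engineer would, in place of code of your own. Each camera call takes 0.05 s, during which the arm holds its last target. There are 200 camera calls.

## Working session

There is one attempt and no reset: what is moved stays moved. The work goes in short steps, Python scripts to look and compute and a shell command to move; the robot and the scene stay as the last step left them, time stands still between calls to the robot, and variables do not carry over. Pictures are saved under pics/ and viewed, at most 10 in all, crops included, and the job is handed in when it is done.

```bash
ls; mkdir -p pics; python3 - <<'E'
from rig import manip
import cv2,numpy as np
print(manip.sense())
for n in ["top","scene"]:
    c=manip.read_camera(n); cv2.imwrite(f"pics/{n}0.png",c["pixels"]); print({k:v for k,v in c.items() if k!="pixels"})
E
```

```text
pics
{'clock': 0.0, 'joint_pos': array([ 1.45902790e+00,  3.59422643e-01,  1.10588687e-02, -3.40583530e-04,
       -1.22406660e+00, -2.88100527e-01]), 'qd': array([-8.74523444e-04,  2.55977807e-04, -1.28558235e-03, -3.18195552e-05,
       -1.95540027e-05,  5.47877942e-04]), 'tau': array([ 2.79582227e-04, -5.83327210e+01,  2.93435419e+01,  6.93683311e+00,
       -5.80830485e-03,  1.36978863e-05]), 'tool_pos': array([0.26261728, 0.62130897, 0.23034227]), 'tcp_rot': array([ 3.07735175e+00, -6.23785987e-01, -2.74894814e-04]), 'contact_force': array([-0.40899027, -0.46054361, -0.20870747]), 'moment': array([-0.01533366, -0.00856102, -0.05464803]), 'grip_force': 0.0, 'gripper_width': 0.08527639429165683}
{'vertical_fov': 50.19305884812545, 'cx': 253.84117349555328, 'cy': 190.28116293242297, 'camera_from_world': array([[-0.0122711 , -0.99953503,  0.02791304,  0.00548844],
       [ 0.99395917, -0.00914842,  0.1093685 , -0.45403602],
       [-0.10906229,  0.02908649,  0.99360928, -1.28930965],
       [ 0.        ,  0.        ,  0.        ,  1.        ]])}
{'vertical_fov': 53.09929371935031, 'cx': 258.25913892728073, 'cy': 195.853684525494, 'camera_from_world': array([[-0.87943557,  0.47588312, -0.01132844,  0.39993409],
       [-0.37476615, -0.67750487,  0.63288031,  0.11753037],
       [ 0.29350199,  0.56082297,  0.77416676, -1.32669612],
       [ 0.        ,  0.        ,  0.        ,  1.        ]])}
```

View pics/top0.png

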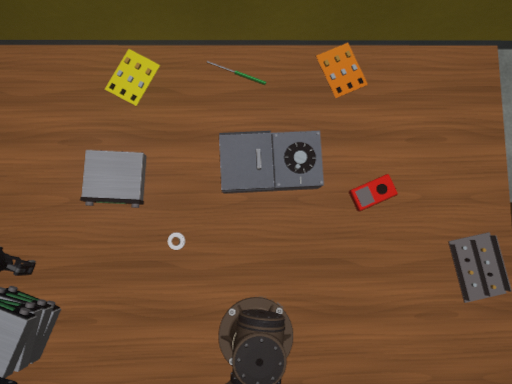

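View pics/scene0.png

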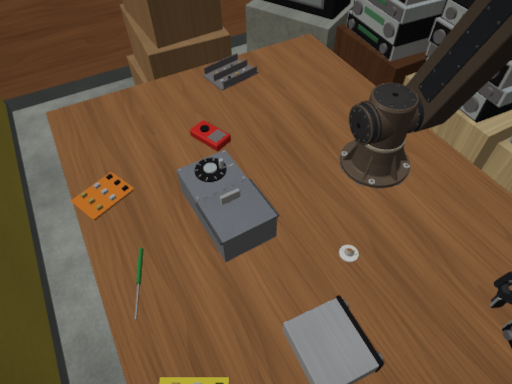

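The top view shows the box spanning about (220..323, 131..191), the dial at (300,157), the ridge at (259,159), and the post probably at (298,166). I'll zoom in for accurate pixel positions.

```bash
python3 - <<'E'
import cv2,numpy as np
a=cv2.imread("pics/top0.png")[120:202,210:335]; a=cv2.resize(a,None,fx=6,fy=6,interpolation=cv2.INTER_CUBIC)
cv2.imwrite("pics/c1.png",a)
b=cv2.imread("pics/scene0.png")[145:260,170:285]; b=cv2.resize(b,None,fx=5,fy=5,interpolation=cv2.INTER_CUBIC)
cv2.imwrite("pics/c2.png",b)
E
```

```text
(no output)
```

View pics/c1.png

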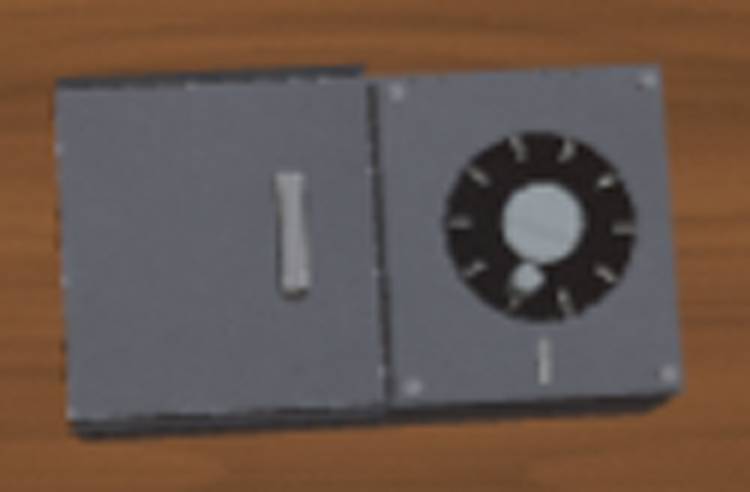

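View pics/c2.png

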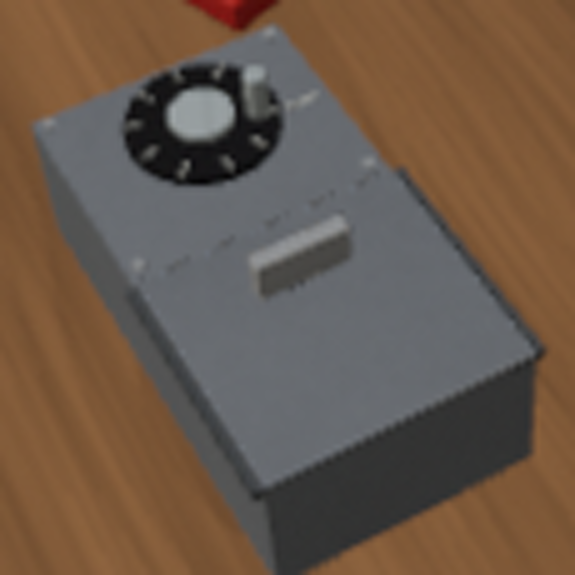

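```bash
cat > h.py <<'E'
from rig import manip
import numpy as np
from scipy.optimize import least_squares
from scipy.spatial.transform import Rotation as R
def proj(c,T,p):
    q=T@np.append(p,1); f=192/np.tan(np.radians(c["vertical_fov"])/2)
    return np.array([c["cx"]+f*q[0]/-q[2], c["cy"]-f*q[1]/-q[2]])
E
python3 - <<'E'
from h import *
t=manip.read_camera("top"); s=manip.read_camera("scene")
A=lambda u,v:((u+.5)/6-.5+210,(v+.5)/6-.5+120); B=lambda u,v:((u+.5)/5-.5+170,(v+.5)/5-.5+145)
obs=[(t,A(540,227),'d'),(s,B(203,124),'d'),(t,A(529,275),'p'),(s,B(255,73),'p'),(t,A(290,232),'g'),(s,B(299,243),'g'),
(t,A(660,65),(.085,-.155,.1)),(t,A(682,390),(-.085,-.155,.1)),(s,B(36,125),(.085,-.155,.1)),(s,B(272,28),(-.085,-.155,.1))]
def pt(k,x):
    a=x[3]; l={'d':(0,-.085,.121),'p':(-.034*np.cos(a),-.085-.034*np.sin(a),.154),'g':(0,.04,.135)}.get(k,k)
    c,n=np.cos(x[2]),np.sin(x[2]); return np.array([x[0]+c*l[0]-n*l[1],x[1]+n*l[0]+c*l[1],l[2]])
def res(x): return np.concatenate([proj(c,c["camera_from_world"],pt(k,x))-o for c,o,k in obs])
r=least_squares(res,[.57,0,0,0],loss='soft_l1'); print(r.x); print(res(r.x).reshape(-1,2).round(1))
for k in 'dpg': print(k,pt(k,r.x))
w=manip.read_camera("wrist"); print(w["mount"],w["vertical_fov"],w["cx"],w["cy"])
E
```

```text
[ 0.5399314  -0.0497285   0.04049219 -0.35035511]
[[-0.2 -0.6]
 [ 0.1 -0.9]
 [-0.1  0.2]
 [ 0.  -0.1]
 [ 0.1 -0.3]
 [ 0.2 -0.2]
 [-0.4 -0.4]
 [-0.1  0. ]
 [-0.8 -0.1]
 [ 1.2 -0.8]]
d [ 0.5433723  -0.13465883  0.121     ]
p [ 0.51099154 -0.12429128  0.154     ]
g [ 0.53831216 -0.00976129  0.135     ]
[[-1.21772905e-04  9.54584622e-01  2.97939900e-01  7.51412760e-02]
 [ 9.99999893e-01 -1.66607810e-05  4.62096609e-04  5.60986289e-04]
 [ 4.46074228e-04  2.97939924e-01 -9.54584518e-01 -1.42314327e-01]
 [ 0.00000000e+00  0.00000000e+00  0.00000000e+00  1.00000000e+00]] 71.68829473341874 257.5494814650924 188.02279157657662
```

```bash
cat >> h.py <<'E'
def go(target,xang=None):
    s=manip.sense(); r=R.from_rotvec(s["tcp_rot"]); M=r.as_matrix()
    d=M.T@(np.array(target)-s["tool_pos"])*1000
    a=np.degrees(np.arctan2(M[1,0],M[0,0]))
    print("tool mm",d.round(1),"xang",a.round(1),"turn about tool z",None if xang is None else -(xang-a), "F",s["contact_force"].round(1),"z",s["tool_pos"].round(4),"w",round(s["gripper_width"],4),"t",s["clock"])
def wrist(name):
    import cv2
    s=manip.sense(); c=manip.read_camera("wrist"); cv2.imwrite(name,c["pixels"])
    T=np.eye(4);T[:3,:3]=R.from_rotvec(s["tcp_rot"]).as_matrix();T[:3,3]=s["tool_pos"]
    return c,np.linalg.inv(T@c["mount"])
E
python3 -c "
from h import *
go([.511,-.124,.231],-17.8)"
```

```text
tool mm [5.190e+02 5.901e+02 4.000e-01] xang -22.9 turn about tool z -5.109175211193939 F [-0.4 -0.   0.6] z [0.2626 0.6215 0.2308] w 0.0852 t 0.25
```

```bash

python3 -m creep '[32.5,37,0,0,0,0,1, 32.5,37,0,0,0,0,1, 32.5,37,0,0,0,0,1, 32.5,37,0,0,0,0,1, 32.5,37,0,0,0,0,1]'
python3 -m creep '[32.5,37,0,0,0,0,1, 32.5,37,0,0,0,0,1, 32.5,37,0,0,0,0,1, 32.5,37,0,0,0,0,1, 32.5,37,0,0,0,0,1]'
python3 -m creep '[32.5,37,0,0,0,0,1, 32.5,37,0,0,0,0,1, 32.5,37,0,0,0,0,1, 32.5,37,0,0,0,0,1, 32.5,37,0,0,0,0,1]'
python3 -m creep '[31.5,35,0,0,0,0,1, 0,0,0,0,0,-5.1,1, 0,0,0,0,0,0,1, 0,0,0,0,0,0,1]'
python3 - <<'E'
from h import *
import cv2
c,T=wrist("pics/w1.png")
go([.511,-.124,.231],-17.8)
for n,p in [('dial',(.5434,-.1347,.121)),('post',(.511,-.1243,.154)),('grip',(.5383,-.0098,.135))]: print(n,proj(c,T,p))
E
```

```text
clock: 0.88
tool_pos: [0.3407, 0.3865, 0.2314]
tcp_rot: [-3.079, 0.624, -0.0]
contact_force: [0.5, 0.0, 0.7]
gripper_width: 0.0855
grip_force: 0.0
clock: 1.5
tool_pos: [0.4183, 0.1529, 0.2316]
tcp_rot: [-3.078, 0.623, -0.001]
contact_force: [1.3, 1.1, 0.1]
gripper_width: 0.0852
grip_force: 0.0
clock: 2.12
tool_pos: [0.4961, -0.0809, 0.2315]
tcp_rot: [-3.079, 0.624, -0.001]
contact_force: [0.6, 1.0, 0.2]
gripper_width: 0.0853
grip_force: 0.0
clock: 2.62
tool_pos: [0.5111, -0.1234, 0.2314]
tcp_rot: [-3.103, 0.488, -0.0]
contact_force: [0.2, 0.2, 0.1]
gripper_width: 0.0855
grip_force: 0.0
tool mm [0.2 0.8 0.5] xang -17.8 turn about tool z -0.04174961489510309 F [-0.1 -0.3 -0.5] z [ 0.5111 -0.1232  0.2315] w 0.0856 t 2.675
dial [258.04250172 149.98892275]
post [258.12912485 194.95255172]
grip [134.79720352 197.63065961]
```

View pics/w1.png

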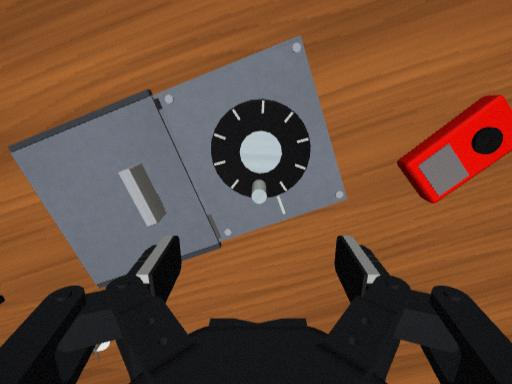

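Predictions lie within about 3 px of the dial (261,149) and the post top (259,197). I'll refine using ellipse fits.

```bash
python3 - <<'E'
from h import *
import cv2
im=cv2.imread("pics/w1.png"); g=cv2.cvtColor(im,cv2.COLOR_BGR2GRAY)
m=(g<45).astype(np.uint8); m[225:]=0; m[:,:190]=0; m[:,330:]=0; m[:90]=0
k=cv2.convexHull(np.argwhere(m)[:,::-1].astype(np.int32)); print("disc",cv2.fitEllipse(k))
c=im[90:220,195:330]; cv2.imwrite("pics/w1c.png",cv2.resize(c,None,fx=4.4,fy=4.4,interpolation=cv2.INTER_CUBIC))
E
```

```text
disc ((260.2573547363281, 148.19183349609375), (98.08643341064453, 99.04631805419922), 81.46290588378906)
```

View pics/w1c.png

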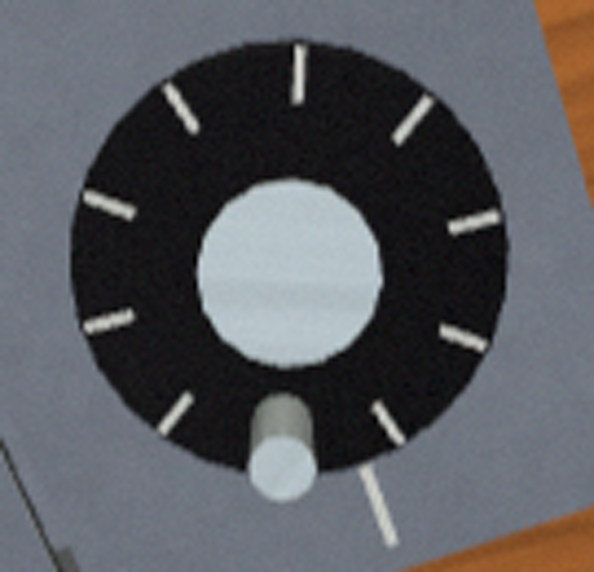

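```bash
python3 - <<'E'
from h import *
c,T=wrist("pics/w2.png")
def f(x):  # dial xy, hub z, post angle (world dir)
    d=np.r_[x[:2],.121]; hb=np.r_[x[:2],x[2]]; p=np.r_[x[0]+.034*np.cos(x[3]),x[1]+.034*np.sin(x[3]),.154+.0*x[0]]
    return np.concatenate([proj(c,T,d)-(260.26,148.2),proj(c,T,hb)-(260.8,151.6),proj(c,T,p)-(259.2,196.4)])
r=least_squares(f,[.5434,-.1347,.125,2.8]); print(r.x,f(r.x).round(1)); x=r.x
print("post",x[0]+.034*np.cos(x[3]),x[1]+.034*np.sin(x[3]), "deg",np.degrees(x[3]), "expected radius px check")
print(manip.grip_depth)
E
```

```text
[ 0.54282104 -0.13670969  0.1309063   2.7931677 ] [ 0.2  1.7 -0.2  0.   0.1 -1.6]
post 0.5108640468686079 -0.12510148200607948 deg 160.03672071227714 expected radius px check
0.0187
```

```bash

python3 -m creep '[0.2,1.5,20,0,0,0,1, 0,0,30,0,0,0,1, 0,0,30,0,0,0,1, 0,0,12,0,0,0,1, 0,0,6,0,0,0,1]'
python3 -m creep '[0,0,0,0,0,0,0.3, 0,0,0,0,0,0,0.3, 0,0,0,0,0,0,0.3, 0,0,0,0,0,0,0.3]'
python3 -m creep '[0,0,0,0,0,0,0, 0,0,0,0,0,0,0, 0,0,0,0,0,0,0, 0,0,0,0,0,0,0]'
python3 -m creep '[0,0,0,0,0,0,0, 0,0,0,0,0,0,0, 0,0,0,0,0,0,0]'
python3 - <<'E'
from h import *
wrist("pics/w3.png"); go([.511,-.1247,.133])
E
```

```text
clock: 3.35
tool_pos: [0.5111, -0.125, 0.1333]
tcp_rot: [3.104, -0.485, 0.0]
contact_force: [0.8, -0.9, -0.2]
gripper_width: 0.0854
grip_force: 0.0
clock: 3.85
tool_pos: [0.5111, -0.1252, 0.1337]
tcp_rot: [-3.104, 0.486, -0.001]
contact_force: [0.2, 0.3, 0.6]
gripper_width: 0.0256
grip_force: 0.0
clock: 4.35
tool_pos: [0.511, -0.1251, 0.1336]
tcp_rot: [-3.104, 0.486, -0.001]
contact_force: [-1.9, 3.4, 5.6]
gripper_width: 0.0113
grip_force: 58.6
clock: 4.72
tool_pos: [0.511, -0.1251, 0.1336]
tcp_rot: [-3.104, 0.486, -0.001]
contact_force: [-1.7, 2.4, 6.9]
gripper_width: 0.0116
grip_force: 58.6
tool mm [-0.2 -0.4  0.6] xang -17.8 turn about tool z None F [-1.2  3.   5.2] z [ 0.5111 -0.1251  0.1336] w 0.0116 t 4.775
```

View pics/w3.png

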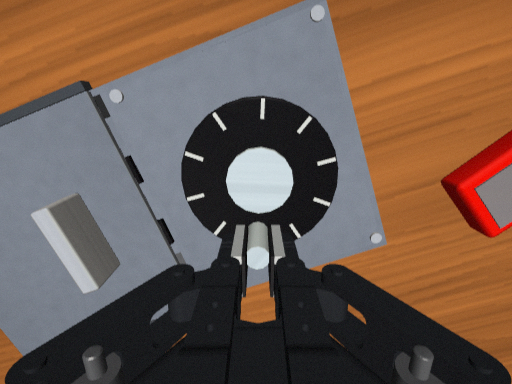

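```bash
cat > tab.py <<'E'
import sys,numpy as np
g0,step,n,off=float(sys.argv[1]),float(sys.argv[2]),int(sys.argv[3]),0
g=np.radians(g0+step*np.arange(n+1)); P=34*np.c_[np.cos(g),-np.sin(g)].round(6)
P=(P-P[0]).round(1); d=np.diff(P,axis=0).round(1)
for i in range(n): print(round(g0+step*(i+1),1),d[i].tolist(),end=' | ')
print()
E
cat > chk.py <<'E'
import sys
from h import *
s=manip.sense(); C=np.array([.5432,-.1361]); lim=float(sys.argv[1])
v=s["tool_pos"][:2]-C; rr=np.hypot(*v)*1000; u=v/np.hypot(*v); t=np.array([-u[1],u[0]]); F=s["contact_force"]
print("gam %.1f r %.1f Ftan(ccw+) %.1f Frad %.1f Fz %.1f z %.4f t %.2f"%((np.degrees(np.arctan2(v[1],v[0]))+17.8)%360,rr,F[:2]@t,F[:2]@u,F[2],s["tool_pos"][2],s["clock"]))
sys.exit(int(abs(F[:2]@t)>lim))
E
python3 tab.py 179 -4 30; python3 chk.py 30
python3 -m creep '[0.1,-2.4,-0.5,0,0,0,0, 0.3,-2.3,0,0,0,0,0]' >/dev/null; python3 chk.py 30
python3 -m creep '[0.4,-2.3,0,0,0,0,0, 0.6,-2.3,0,0,0,0,0]' >/dev/null; python3 chk.py 30
```

```text
175.0 [0.1, -2.4] | 171.0 [0.3, -2.3] | 167.0 [0.5, -2.4] | 163.0 [0.6, -2.2] | 159.0 [0.8, -2.3] | 155.0 [0.9, -2.2] | 151.0 [1.1, -2.1] | 147.0 [1.2, -2.0] | 143.0 [1.3, -2.0] | 139.0 [1.5, -1.8] | 135.0 [1.7, -1.7] | 131.0 [1.7, -1.7] | 127.0 [1.8, -1.5] | 123.0 [2.0, -1.3] | 119.0 [2.0, -1.2] | 115.0 [2.1, -1.1] | 111.0 [2.2, -0.9] | 107.0 [2.3, -0.8] | 103.0 [2.2, -0.6] | 99.0 [2.4, -0.5] | 95.0 [2.3, -0.3] | 91.0 [2.4, -0.1] | 87.0 [2.4, 0.0] | 83.0 [2.3, 0.2] | 79.0 [2.4, 0.4] | 75.0 [2.3, 0.6] | 71.0 [2.3, 0.6] | 67.0 [2.2, 0.9] | 63.0 [2.1, 1.0] | 59.0 [2.1, 1.1] | 
gam 178.9 r 34.0 Ftan(ccw+) -2.4 Frad 2.0 Fz 5.2 z 0.1336 t 4.78
gam 172.3 r 34.1 Ftan(ccw+) 4.2 Frad -1.1 Fz 0.9 z 0.1336 t 5.03
gam 163.5 r 34.1 Ftan(ccw+) 4.3 Frad -3.6 Fz -0.6 z 0.1337 t 5.28
```

```bash
C="python3 chk.py 8"; exec 2>&1
python3 -m creep '[0.8,-2.3,0,0,0,0,0]' >/dev/null; $C &&
python3 -m creep '[0.9,-2.2,0,0,0,0,0]' >/dev/null && $C &&
python3 -m creep '[1.1,-2.1,0,0,0,0,0]' >/dev/null && $C &&
python3 -m creep '[1.2,-2.0,0,0,0,0,0]' >/dev/null && $C &&
python3 -m creep '[1.3,-2.0,0,0,0,0,0]' >/dev/null && $C &&
python3 -m creep '[1.5,-1.8,0,0,0,0,0]' >/dev/null && $C &&
python3 -m creep '[1.7,-1.7,0,0,0,0,0]' >/dev/null && $C &&
python3 -m creep '[1.7,-1.7,0,0,0,0,0]' >/dev/null && $C
```

```text
gam 159.2 r 34.0 Ftan(ccw+) 3.5 Frad -3.1 Fz -0.7 z 0.1337 t 5.40
gam 155.2 r 34.1 Ftan(ccw+) 4.3 Frad -4.3 Fz -1.0 z 0.1337 t 5.53
gam 151.4 r 34.0 Ftan(ccw+) 4.2 Frad -4.7 Fz -1.7 z 0.1337 t 5.65
gam 147.6 r 34.1 Ftan(ccw+) 3.8 Frad -4.3 Fz -0.4 z 0.1336 t 5.78
gam 143.7 r 34.1 Ftan(ccw+) 3.6 Frad -6.0 Fz -0.6 z 0.1336 t 5.90
gam 140.0 r 34.0 Ftan(ccw+) 4.3 Frad -3.8 Fz 0.3 z 0.1336 t 6.03
gam 136.2 r 34.0 Ftan(ccw+) 4.2 Frad -4.2 Fz 1.2 z 0.1336 t 6.15
gam 132.3 r 34.0 Ftan(ccw+) 4.8 Frad -5.3 Fz 0.5 z 0.1336 t 6.28
```

```bash
C="python3 chk.py 8"; exec 2>&1
python3 -m creep '[1.9,-1.3,0,0,0,0,0]' >/dev/null; $C &&
python3 -m creep '[2.0,-1.2,0,0,0,0,0]' >/dev/null && $C &&
python3 -m creep '[2.0,-1.2,0,0,0,0,0]' >/dev/null && $C &&
python3 -m creep '[2.1,-1.1,0,0,0,0,0]' >/dev/null && $C &&
python3 -m creep '[2.2,-0.9,0,0,0,0,0]' >/dev/null && $C &&
python3 -m creep '[2.3,-0.8,0,0,0,0,0]' >/dev/null && $C &&
python3 -m creep '[2.2,-0.6,0,0,0,0,0]' >/dev/null && $C &&
python3 -m creep '[2.4,-0.5,0,0,0,0,0]' >/dev/null && $C &&
python3 -m creep '[2.3,-0.3,0,0,0,0,0]' >/dev/null && $C &&
python3 -m creep '[2.4,-0.1,0,0,0,0,0]' >/dev/null && $C &&
python3 -m creep '[2.4,0,0,0,0,0,0]' >/dev/null && $C
python3 tab.py 87 -4 40
```

```text
gam 128.6 r 33.9 Ftan(ccw+) 2.5 Frad -3.6 Fz 2.2 z 0.1336 t 6.40
gam 124.6 r 33.8 Ftan(ccw+) 3.8 Frad -3.8 Fz 3.5 z 0.1336 t 6.53
gam 120.3 r 33.8 Ftan(ccw+) 4.5 Frad -3.1 Fz 3.1 z 0.1336 t 6.65
gam 115.9 r 33.8 Ftan(ccw+) 4.3 Frad -3.3 Fz 2.3 z 0.1337 t 6.78
gam 111.6 r 33.8 Ftan(ccw+) 3.9 Frad -2.1 Fz 2.4 z 0.1337 t 6.90
gam 107.4 r 33.8 Ftan(ccw+) 4.1 Frad -1.2 Fz 1.9 z 0.1337 t 7.03
gam 103.4 r 33.8 Ftan(ccw+) 4.0 Frad -1.9 Fz 1.9 z 0.1337 t 7.15
gam 99.2 r 33.7 Ftan(ccw+) 4.3 Frad -1.4 Fz 2.8 z 0.1337 t 7.28
gam 95.2 r 33.8 Ftan(ccw+) 3.6 Frad -1.5 Fz 0.9 z 0.1337 t 7.40
gam 91.1 r 33.7 Ftan(ccw+) 3.5 Frad -1.1 Fz 0.8 z 0.1337 t 7.53
gam 87.1 r 33.8 Ftan(ccw+) 5.4 Frad -0.8 Fz 0.8 z 0.1337 t 7.65
83.0 [2.4, 0.2] | 79.0 [2.3, 0.4] | 75.0 [2.3, 0.5] | 71.0 [2.3, 0.7] | 67.0 [2.2, 0.9] | 63.0 [2.2, 1.0] | 59.0 [2.0, 1.1] | 55.0 [2.0, 1.3] | 51.0 [1.9, 1.4] | 47.0 [1.8, 1.6] | 43.0 [1.7, 1.7] | 39.0 [1.5, 1.8] | 35.0 [1.5, 1.9] | 31.0 [1.3, 1.9] | 27.0 [1.1, 2.1] | 23.0 [1.0, 2.2] | 19.0 [0.9, 2.2] | 15.0 [0.7, 2.3] | 11.0 [0.5, 2.3] | 7.0 [0.4, 2.3] | 3.0 [0.2, 2.4] | -1.0 [0.0, 2.3] | -5.0 [-0.1, 2.4] | -9.0 [-0.3, 2.4] | -13.0 [-0.5, 2.3] | -17.0 [-0.6, 2.3] | -21.0 [-0.7, 2.2] | -25.0 [-1.0, 2.2] | -29.0 [-1.0, 2.1] | -33.0 [-1.3, 2.1] | -37.0 [-1.3, 1.9] | -41.0 [-1.5, 1.9] | -45.0 [-1.6, 1.7] | -49.0 [-1.8, 1.6] | -53.0 [-1.8, 1.5] | -57.0 [-2.0, 1.4] | -61.0 [-2.0, 1.2] | -65.0 [-2.1, 1.1] | -69.0 [-2.2, 0.9] | -73.0 [-2.2, 0.8] |
```

```bash
C="python3 chk.py 8"; exec 2>&1
python3 -m creep '[2.4,0.2,0,0,0,0,0]' >/dev/null; $C &&
python3 -m creep '[2.3,0.4,0,0,0,0,0]' >/dev/null && $C &&
python3 -m creep '[2.3,0.5,0,0,0,0,0]' >/dev/null && $C &&
python3 -m creep '[2.3,0.7,0,0,0,0,0]' >/dev/null && $C &&
python3 -m creep '[2.2,0.9,0,0,0,0,0]' >/dev/null && $C &&
python3 -m creep '[2.2,1.0,0,0,0,0,0]' >/dev/null && $C &&
python3 -m creep '[2.0,1.1,0,0,0,0,0]' >/dev/null && $C &&
python3 -m creep '[2.0,1.3,0,0,0,0,0]' >/dev/null && $C &&
python3 -m creep '[1.9,1.4,0,0,0,0,0]' >/dev/null && $C &&
python3 -m creep '[1.8,1.6,0,0,0,0,0]' >/dev/null && $C &&
python3 -m creep '[1.7,1.7,0,0,0,0,0]' >/dev/null && $C &&
python3 -m creep '[1.5,1.8,0,0,0,0,0]' >/dev/null && $C
```

```text
gam 83.4 r 33.7 Ftan(ccw+) 5.7 Frad -1.0 Fz 1.7 z 0.1337 t 7.78
gam 79.4 r 33.8 Ftan(ccw+) 5.2 Frad -1.1 Fz 1.1 z 0.1337 t 7.90
gam 75.4 r 33.8 Ftan(ccw+) 5.7 Frad -1.0 Fz 2.1 z 0.1336 t 8.03
gam 71.4 r 33.8 Ftan(ccw+) 5.0 Frad -0.7 Fz 3.1 z 0.1336 t 8.15
gam 67.3 r 33.8 Ftan(ccw+) 6.6 Frad -1.2 Fz 1.6 z 0.1336 t 8.28
gam 63.4 r 33.8 Ftan(ccw+) 6.7 Frad -1.8 Fz 2.5 z 0.1336 t 8.40
gam 60.1 r 33.8 Ftan(ccw+) 9.5 Frad -1.6 Fz 2.7 z 0.1336 t 8.53
```

```bash

python3 -m creep '[0,0,0,0,0,0,0]' >/dev/null; python3 chk.py 40
python3 -m creep '[0.5,0.3,0,0,0,0,0]' >/dev/null; python3 chk.py 40
python3 -m creep '[0,0,0,0,0,0,0]' >/dev/null; python3 chk.py 40
```

```text
gam 60.1 r 33.9 Ftan(ccw+) 6.9 Frad -2.0 Fz 2.8 z 0.1336 t 8.65
gam 59.6 r 33.9 Ftan(ccw+) 9.9 Frad -0.8 Fz 4.2 z 0.1336 t 8.78
gam 59.6 r 33.9 Ftan(ccw+) 9.0 Frad -1.1 Fz 2.3 z 0.1336 t 8.90
```

```bash

python3 -m creep '[0.5,0.3,0,0,0,0,0, 0,0,0,0,0,0,0]' >/dev/null; python3 chk.py 40
python3 -m creep '[0.5,0.3,0,0,0,0,0, 0,0,0,0,0,0,0]' >/dev/null; python3 chk.py 13 &&
python3 -m creep '[0.5,0.3,0,0,0,0,0, 0,0,0,0,0,0,0]' >/dev/null; python3 chk.py 13
```

```text
gam 58.8 r 33.9 Ftan(ccw+) 10.0 Frad -1.2 Fz 3.8 z 0.1336 t 9.15
gam 58.1 r 33.9 Ftan(ccw+) 10.6 Frad -0.7 Fz 4.2 z 0.1336 t 9.40
gam 57.3 r 33.9 Ftan(ccw+) 10.7 Frad -0.3 Fz 4.8 z 0.1335 t 9.65
```

```bash
cat > ph.py <<'E'
import sys
from h import *
import cv2
def phase(im,c,T,z=.121,C=np.array([.543,-.1355])):
    # rectify plane z around the dial: 0.25 mm per pixel
    q=np.array([[-.07,-.07],[.07,-.07],[.07,.07],[-.07,.07]]); n=560
    src=np.float32([proj(c,T,np.r_[C+p,z]) for p in q]); dst=np.float32((q+.07)/.14*n)
    r=cv2.warpPerspective(im,cv2.getPerspectiveTransform(src,dst),(n,n)); g=cv2.cvtColor(r,cv2.COLOR_BGR2GRAY).astype(float)
    # centre: fit a dark disc (bright outside 48 mm, dark inside)
    yy,xx=np.mgrid[:n,:n]; best=None
    def cost(x):
        a=np.arange(0,360,2)*np.pi/180
        s=lambda R_:cv2.remap(g.astype(np.float32),(x[0]+R_*4*np.cos(a)).astype(np.float32)[None],(x[1]+R_*4*np.sin(a)).astype(np.float32)[None],cv2.INTER_LINEAR)[0]
        return -np.sum((s(50)-s(46.)>30)&(s(46.)<60)), a, s
    cs=[(cost((i,j))[0],i,j) for i in range(256,305,1) for j in range(256,305,1)]
    m=min(cs)[0]; B=np.mean([k[1:] for k in cs if k[0]<=m+2],axis=0)
    th=np.radians(np.arange(0,360,.5)); acc=0
    for R_ in np.arange(37,45,.5):
        v=cv2.remap(g.astype(np.float32),(B[0]+R_*4*np.cos(th)).astype(np.float32)[None],(B[1]+R_*4*np.sin(th)).astype(np.float32)[None],cv2.INTER_LINEAR)[0]
        # keep only genuine marks: clip
        acc=acc+np.clip(v,40,180)
    acc=acc/16; pk=[]
    b=acc>100; i=0
    lab=np.flatnonzero(np.diff(np.r_[b[-1],b].astype(int))==1)
    for s0 in lab:
        k=s0; 
        while b[k%720] and k<s0+100: k+=1
        if (k-s0)*.5<9: pk.append(((s0+k-1)/2*.5)%360)
    return (B/n*.14-.07+C), m, np.array(pk), r
E
cat > now.py <<'E'
import sys
from ph import *
c,T=wrist("pics/%s.png"%sys.argv[1]); B,m,pk,r=phase(c["pixels"],c,T)
cv2.imwrite("pics/%s_r.png"%sys.argv[1],r)
print("centre",B.round(4),"match",m,"marks",pk,"\nmod36",((pk)%36).round(1))
E
python3 now.py w4; python3 chk.py 40
python3 - <<'E'
from ph import *
c=manip.read_camera("wrist")
for n,pos,rot in [("w1",[.5111,-.1232,.2315],[-3.103,.488,0]),("w3",[.5111,-.1251,.1336],[-3.104,.486,-.001])]:
    T=np.eye(4);T[:3,:3]=R.from_rotvec(rot).as_matrix();T[:3,3]=pos;T=np.linalg.inv(T@c["mount"])
    B,m,pk,r=phase(cv2.imread(f"pics/{n}.png"),c,T); cv2.imwrite(f"pics/{n}_r.png",r); print(n,B.round(4),m,pk,(pk%36).round(1))
E
```

```text
centre [ 0.5442 -0.1361] match -106 marks [  4.25  42.5  116.25 252.5  288.25 326.  ] 
mod36 [4.2 6.5 8.2 0.5 0.2 2. ]
gam 57.3 r 33.9 Ftan(ccw+) 11.2 Frad -1.2 Fz 3.6 z 0.1335 t 9.70
w1 [ 0.5421 -0.136 ] -155 [ 15.5   52.25  88.25 124.25 195.   230.75 266.5  302.5  339.  ] [15.5 16.2 16.2 16.2 15.  14.8 14.5 14.5 15. ]
w3 [ 0.5425 -0.1366] -139 [ 16.75  53.25  89.25 125.   143.25 178.25 195.25 230.75 266.75 303.
 340.  ] [16.8 17.2 17.2 17.  35.2 34.2 15.2 14.8 14.8 15.  16. ]
```

```bash
cat > fit.py <<'E'
import numpy as np
from scipy.optimize import least_squares
def fit(B,pk,g0):
    a=np.radians(pk)
    f=lambda x:np.array([(np.degrees(t-(-x[1]*np.sin(t)+x[2]*np.cos(t))/41)-x[0]+18)%36-18 for t in a])
    best=min((least_squares(f,[p,0,0],loss='soft_l1',f_scale=1) for p in range(0,36,6)),key=lambda r:r.cost)
    return best.x[0]%36, np.array(B)+best.x[1:]/1000, best.fun.round(1)
if __name__=="__main__":
    print(fit([.5421,-.136],[15.5,52.25,88.25,124.25,195,230.75,266.5,302.5,339],0))
    print(fit([.5425,-.1366],[16.75,53.25,89.25,125,195.25,230.75,266.75,303,340],0))
    print(fit([.5442,-.1361],[4.25,42.5,116.25,252.5,288.25,326],0))
E
python3 fit.py
```

```text
(np.float64(15.373253450648042), array([ 0.54141718, -0.13602161]), array([-0.1,  0.1, -0.1,  0.1, -0.2,  0.1,  0.1, -0.1, -0. ]))
(np.float64(16.011143640233033), array([ 0.5415585 , -0.13633609]), array([ 0. , -0. , -0.1,  0.1, -0.1, -0. ,  0.1, -0.1,  0.1]))
(np.float64(4.314268894309851), array([ 0.54131207, -0.13638332]), array([ 0. , -0.2,  0.1, -0.1, -0.1,  0.3]))
```

View pics/w4.png

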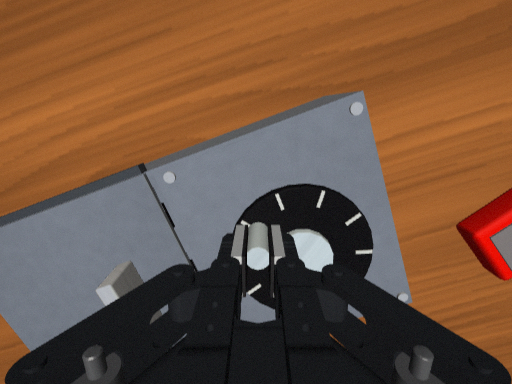

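```bash
cat >> now.py <<'E'
from fit import fit
print(fit(B,pk,0))
E
python3 -m creep '[0.5,0.3,0,0,0,0,0, 0.5,0.3,0,0,0,0,0, 0,0,0,0,0,0,0]' >/dev/null; python3 chk.py 40
python3 now.py w5
python3 -m creep '[0.4,0.3,0,0,0,0,0, 0.4,0.3,0,0,0,0,0, 0,0,0,0,0,0,0]' >/dev/null; python3 chk.py 40; python3 now.py w6
```

```text
gam 55.8 r 33.9 Ftan(ccw+) 12.5 Frad -1.1 Fz 4.8 z 0.1335 t 10.12
centre [ 0.5443 -0.1364] match -107 marks [  3.    41.   114.75 250.5  286.75 324.5 ] 
mod36 [ 3.   5.   6.8 34.5 34.8  0.5]
(np.float64(2.696608603013257), array([ 0.54131875, -0.13644959]), array([ 0.1, -0.4,  0.2, -0.3,  0.1,  0.2]))
gam 54.4 r 33.9 Ftan(ccw+) 12.8 Frad -0.8 Fz 5.7 z 0.1335 t 10.55
centre [ 0.5442 -0.1363] match -106 marks [  1.5   39.5  113.25 249.25 285.25 323.  ] 
mod36 [ 1.5  3.5  5.2 33.2 33.2 35. ]
(np.float64(1.2617167437647225), array([ 0.54128125, -0.13634161]), array([ 0.1, -0.4,  0.2, -0.2, -0. ,  0.2]))
```

```bash

python3 -m creep '[0,0,-0.5,0,0,0,0, 0,0,0,0,0,0,0]' >/dev/null; python3 chk.py 40
python3 -m creep '[0.5,0.3,0,0,0,0,0, 0,0,0,0,0,0,0]' >/dev/null; python3 chk.py 40
python3 -m creep '[0.5,0.4,0,0,0,0,0, 0,0,0,0,0,0,0]' >/dev/null; python3 chk.py 40
python3 -m creep '[0.5,0.4,0,0,0,0,0, 0,0,0,0,0,0,0]' >/dev/null; python3 chk.py 40;python3 now.py w7
```

```text
gam 54.6 r 33.8 Ftan(ccw+) 11.3 Frad -1.1 Fz 2.7 z 0.1336 t 10.85
gam 54.0 r 33.8 Ftan(ccw+) 13.1 Frad -1.1 Fz 3.2 z 0.1336 t 11.10
gam 53.2 r 33.8 Ftan(ccw+) 16.0 Frad -1.5 Fz 3.0 z 0.1335 t 11.35
gam 52.3 r 33.9 Ftan(ccw+) 15.3 Frad -1.0 Fz 3.5 z 0.1336 t 11.60
centre [ 0.5445 -0.1366] match -108 marks [ 37.75 111.25 246.75 282.75 320.5  359.5 ] 
mod36 [ 1.8  3.2 30.8 30.8 32.5 35.5]
(np.float64(35.06070695680864), array([ 0.54129851, -0.13635316]), array([-0.3,  0.1, -0.1, -0. ,  0.1,  0.2]))
```

```bash
python3 - <<'E'
from h import *
import cv2
s=manip.sense(); c=manip.read_camera("wrist"); f=192/np.tan(np.radians(c["vertical_fov"])/2)
def world(uv,pos,rot,z=.1):
    M=np.eye(4);M[:3,:3]=R.from_rotvec(rot).as_matrix();M[:3,3]=pos;M=M@c["mount"]
    d=M[:3,:3]@np.array([(uv[0]-c["cx"])/f,-(uv[1]-c["cy"])/f,-1]); return (M[:3,3]+d*(z-M[2,3])/d[2])[:2]
def screw(im,uv):
    u,v=uv; g=cv2.cvtColor(im[max(v-12,0):v+13,u-12:u+13],cv2.COLOR_BGR2GRAY)
    m=cv2.connectedComponentsWithStats((g>150).astype(np.uint8))
    k=1+np.argmax(m[2][1:,4]); return m[3][k]+[u-12,max(v-12,0)],m[2][k,4]
im3=cv2.imread("pics/w3.png"); im7=c["pixels"]
p3,r3=[.51105,-.1251,.1336],[-3.104,.486,-.001]
q=[]
for uv in [(317,13),(116,96),(376,238)]:
    a,n=screw(im3,uv); w=world(a,p3,r3)
    M=np.eye(4);M[:3,:3]=R.from_rotvec(s["tcp_rot"]).as_matrix();M[:3,3]=s["tool_pos"]
    e=proj(c,np.linalg.inv(M@c["mount"]),np.r_[w,.1]); b,n2=screw(im7,tuple(e.round().astype(int)))
    w7=world(b,s["tool_pos"],s["tcp_rot"]); print(w.round(4),n,w7.round(4),n2,((w7-w)*1000).round(2)); q.append((w,w7))
for i,j in [(0,1),(0,2),(1,2)]:
    d=[np.degrees(np.arctan2(*(q[j][k]-q[i][k])[::-1])) for k in (0,1)]; print("rot",d[1]-d[0])
E
```

```text
[ 0.6204 -0.1967] 179 [ 0.6198 -0.1969] 127 [-0.63 -0.14]
[ 0.6151 -0.0654] 144 [ 0.6144 -0.0654] 107 [-0.72 -0.07]
[ 0.467  -0.2029] 93 [ 0.4678 -0.2045] 26 [ 0.87 -1.55]
rot 0.041071904638982915
rot 0.5557421554221662
rot 0.6142829338139961
```

```bash

python3 -m creep '[-1.7,-1.6,-0.5,0,0,0,0, -1.9,-1.4,0,0,0,0,0, -2.0,-1.3,0,0,0,0,0, -2.0,-1.1,0,0,0,0,0, 0,0,0,0,0,0,0]' >/dev/null; python3 chk.py 40; python3 now.py w8 | tail -1
python3 -m creep '[-1.1,-0.5,0,0,0,0,0, 0,0,0,0,0,0,0]' >/dev/null; python3 chk.py 40; 
python3 -m creep '[1,0.4,0,0,0,0,0]' >/dev/null; python3 chk.py 40
python3 -m creep '[1,0.4,0,0,0,0,0]' >/dev/null; python3 chk.py 40
python3 -m creep '[1,0.5,0,0,0,0,0]' >/dev/null; python3 chk.py 40
python3 -m creep '[1,0.5,0,0,0,0,0]' >/dev/null; python3 chk.py 40
python3 -m creep '[1,0.5,0,0,0,0,0]' >/dev/null; python3 chk.py 40
python3 -m creep '[1,0.6,0,0,0,0,0]' >/dev/null; python3 chk.py 40
```

```text
gam 64.0 r 33.6 Ftan(ccw+) -1.1 Frad -3.4 Fz -11.7 z 0.1341 t 12.32
(np.float64(9.96336865838211), array([ 0.54163005, -0.13654191]), array([ 0.3,  0.3, -1.2,  0.3,  0.5, -0.6, -0.1, -0.1]))
gam 65.7 r 33.6 Ftan(ccw+) -3.0 Frad -5.0 Fz -13.2 z 0.1343 t 12.62
gam 65.0 r 33.6 Ftan(ccw+) 2.8 Frad -4.1 Fz -10.6 z 0.1343 t 12.75
gam 64.2 r 33.6 Ftan(ccw+) 6.7 Frad -4.2 Fz -8.8 z 0.1342 t 12.88
gam 62.8 r 33.6 Ftan(ccw+) 7.1 Frad -3.2 Fz -8.6 z 0.1342 t 13.00
gam 61.4 r 33.6 Ftan(ccw+) 7.5 Frad -4.4 Fz -6.6 z 0.1341 t 13.12
gam 59.9 r 33.6 Ftan(ccw+) 9.1 Frad -3.9 Fz -7.2 z 0.1342 t 13.25
gam 58.4 r 33.6 Ftan(ccw+) 10.5 Frad -3.5 Fz -6.6 z 0.1341 t 13.38
```

```bash

python3 -m creep '[1.7,1.1,0.3,0,0,0,0, 1.7,1.2,0,0,0,0,0, 0,0,0,0,0,0,0]' >/dev/null; python3 chk.py 40
python3 -m creep '[1.1,0.9,0,0,0,0,0, 0,0,0,0,0,0,0]' >/dev/null; python3 chk.py 40
python3 -m creep '[0.7,0.7,0,0,0,0,0, 0,0,0,0,0,0,0]' >/dev/null; python3 chk.py 16.5 &&
python3 -m creep '[0.7,0.7,0,0,0,0,0, 0,0,0,0,0,0,0]' >/dev/null; python3 chk.py 16.5 &&
python3 -m creep '[0.7,0.7,0,0,0,0,0, 0,0,0,0,0,0,0]' >/dev/null; python3 chk.py 16.5;python3 now.py w9
```

```text
gam 52.5 r 33.7 Ftan(ccw+) 14.5 Frad -4.4 Fz -3.6 z 0.1340 t 13.75
gam 50.8 r 33.8 Ftan(ccw+) 16.5 Frad -4.9 Fz -2.0 z 0.1340 t 14.00
gam 49.6 r 33.7 Ftan(ccw+) 16.9 Frad -4.5 Fz -2.6 z 0.1339 t 14.25
gam 49.6 r 33.7 Ftan(ccw+) 16.9 Frad -4.5 Fz -2.6 z 0.1339 t 14.25
gam 49.6 r 33.7 Ftan(ccw+) 16.9 Frad -4.5 Fz -2.6 z 0.1339 t 14.25
centre [ 0.544  -0.1358] match -106 marks [ 33.75 108.75 143.   245.   280.25 317.   355.25] 
mod36 [33.8  0.8 35.  29.  28.2 29.  31.2]
(np.float64(32.2997242765976), array([ 0.54113175, -0.13638043]), array([-0.2,  0.4, -0.3,  0. ,  0. , -0. ,  0. ]))
```

```bash
exec 2>&1
python3 -m creep '[-0.9,-0.9,0,0,0,0,0]' >/dev/null; python3 chk.py 40
python3 -m creep '[-0.9,-0.9,0,0,0,0,0]' >/dev/null; python3 chk.py 40
python3 -m creep '[-0.9,-0.9,0,0,0,0,0]' >/dev/null; python3 chk.py 40
python3 -m creep '[-0.9,-0.8,0,0,0,0,0]' >/dev/null; python3 chk.py 40
python3 -m creep '[-1,-0.8,0,0,0,0,0]' >/dev/null; python3 chk.py 40
python3 -m creep '[-1,-0.8,0,0,0,0,0]' >/dev/null; python3 chk.py 40
python3 -m creep '[-1,-0.7,0,0,0,0,0]' >/dev/null; python3 chk.py 40
python3 -m creep '[-1,-0.7,0,0,0,0,0]' >/dev/null; python3 chk.py 40
python3 -m creep '[-1.1,-0.7,0,0,0,0,0]' >/dev/null; python3 chk.py 40
python3 -m creep '[-1.1,-0.6,0,0,0,0,0]' >/dev/null; python3 chk.py 40
python3 -m creep '[-1.1,-0.5,0,0,0,0,0]' >/dev/null; python3 chk.py 40
python3 -m creep '[-1.1,-0.5,0,0,0,0,0]' >/dev/null; python3 chk.py 40
```

```text
gam 50.6 r 33.8 Ftan(ccw+) 9.8 Frad -6.4 Fz -6.4 z 0.1340 t 14.43
gam 51.6 r 33.8 Ftan(ccw+) 7.8 Frad -5.6 Fz -6.1 z 0.1340 t 14.55
gam 53.2 r 33.8 Ftan(ccw+) 7.3 Frad -7.5 Fz -6.0 z 0.1340 t 14.68
gam 54.8 r 33.9 Ftan(ccw+) 5.9 Frad -6.7 Fz -7.2 z 0.1340 t 14.80
gam 56.5 r 33.9 Ftan(ccw+) 2.9 Frad -6.9 Fz -7.0 z 0.1340 t 14.93
gam 58.2 r 33.9 Ftan(ccw+) 2.1 Frad -7.7 Fz -8.2 z 0.1341 t 15.05
gam 59.8 r 33.9 Ftan(ccw+) 1.4 Frad -8.6 Fz -9.0 z 0.1341 t 15.18
gam 61.4 r 33.9 Ftan(ccw+) -0.1 Frad -9.0 Fz -8.6 z 0.1341 t 15.30
gam 63.2 r 33.9 Ftan(ccw+) -1.3 Frad -9.6 Fz -10.6 z 0.1341 t 15.43
gam 64.8 r 34.0 Ftan(ccw+) -2.3 Frad -9.4 Fz -11.8 z 0.1341 t 15.55
gam 66.5 r 34.0 Ftan(ccw+) -3.2 Frad -10.0 Fz -12.4 z 0.1341 t 15.68
gam 68.2 r 34.0 Ftan(ccw+) -3.6 Frad -9.3 Fz -12.1 z 0.1341 t 15.80
```

```bash
exec 2>&1
python3 -m creep '[-0.3,0.7,0.7,0,0,0,0]' >/dev/null; python3 chk.py 40
python3 tab.py 69 10 36
python3 -m creep '[-2.3,-0.8,0,0,0,0,0, -2.4,-0.6,0,0,0,0,0]' >/dev/null; python3 chk.py 40
python3 -m creep '[-2.4,-0.4,0,0,0,0,0, -2.4,-0.2,0,0,0,0,0]' >/dev/null; python3 chk.py 40; python3 now.py w10|tail -1
```

```text
gam 67.8 r 33.9 Ftan(ccw+) -0.3 Frad -5.9 Fz -6.2 z 0.1339 t 15.93
79.0 [-5.7, -1.6] | 89.0 [-5.9, -0.7] | 99.0 [-5.9, 0.5] | 109.0 [-5.8, 1.4] | 119.0 [-5.4, 2.4] | 129.0 [-4.9, 3.3] | 139.0 [-4.2, 4.1] | 149.0 [-3.5, 4.8] | 159.0 [-2.6, 5.4] | 169.0 [-1.7, 5.7] | 179.0 [-0.6, 5.8] | 189.0 [0.4, 6.0] | 199.0 [1.5, 5.7] | 209.0 [2.4, 5.4] | 219.0 [3.3, 4.9] | 229.0 [4.1, 4.3] | 239.0 [4.8, 3.5] | 249.0 [5.3, 2.6] | 259.0 [5.7, 1.6] | 269.0 [5.9, 0.6] | 279.0 [5.9, -0.4] | 289.0 [5.8, -1.4] | 299.0 [5.4, -2.4] | 309.0 [4.9, -3.3] | 319.0 [4.3, -4.2] | 329.0 [3.5, -4.7] | 339.0 [2.6, -5.4] | 349.0 [1.6, -5.7] | 359.0 [0.6, -5.9] | 369.0 [-0.4, -5.9] | 379.0 [-1.4, -5.7] | 389.0 [-2.4, -5.4] | 399.0 [-3.4, -5.0] | 409.0 [-4.1, -4.2] | 419.0 [-4.8, -3.5] | 429.0 [-5.3, -2.6] | 
gam 75.2 r 33.9 Ftan(ccw+) -3.9 Frad -7.0 Fz -10.5 z 0.1341 t 16.18
gam 82.9 r 33.9 Ftan(ccw+) -3.8 Frad -8.3 Fz -11.7 z 0.1341 t 16.43
(np.float64(28.567319361722358), array([ 0.54129559, -0.13645913]), array([-0. ,  0. , -0.1,  0. ,  0. ]))
```

```bash
python3 tab.py 85 10 40
```

```text
95.0 [-5.9, 0.0] | 105.0 [-5.9, 1.0] | 115.0 [-5.5, 2.1] | 125.0 [-5.2, 2.9] | 135.0 [-4.5, 3.8] | 145.0 [-3.8, 4.6] | 155.0 [-3.0, 5.1] | 165.0 [-2.0, 5.6] | 175.0 [-1.0, 5.8] | 185.0 [0.0, 5.9] | 195.0 [1.0, 5.9] | 205.0 [2.0, 5.5] | 215.0 [3.0, 5.2] | 225.0 [3.8, 4.5] | 235.0 [4.5, 3.8] | 245.0 [5.2, 3.0] | 255.0 [5.5, 2.0] | 265.0 [5.9, 1.0] | 275.0 [5.9, 0.0] | 285.0 [5.8, -1.0] | 295.0 [5.6, -2.0] | 305.0 [5.1, -3.0] | 315.0 [4.6, -3.8] | 325.0 [3.8, -4.5] | 335.0 [3.0, -5.2] | 345.0 [2.0, -5.5] | 355.0 [1.0, -5.9] | 365.0 [0.0, -5.9] | 375.0 [-1.0, -5.8] | 385.0 [-2.0, -5.6] | 395.0 [-3.0, -5.1] | 405.0 [-3.8, -4.6] | 415.0 [-4.6, -3.8] | 425.0 [-5.1, -2.9] | 435.0 [-5.6, -2.1] | 445.0 [-5.8, -1.0] | 455.0 [-5.9, 0.0] | 465.0 [-5.9, 1.0] | 475.0 [-5.5, 2.1] | 485.0 [-5.2, 2.9] |
```

```bash
exec 2>&1; C="python3 chk.py 10"
python3 -m creep '[-5.9,0.7,0.6,0,0,0,0, -5.9,1.0,0,0,0,0,0]' >/dev/null; $C &&
python3 -m creep '[-5.5,2.1,0,0,0,0,0, -5.2,2.9,0,0,0,0,0]' >/dev/null; $C &&
python3 -m creep '[-4.5,3.8,0,0,0,0,0, -3.8,4.6,0,0,0,0,0]' >/dev/null; $C &&
python3 -m creep '[-3.0,5.1,0,0,0,0,0, -2.0,5.6,0,0,0,0,0]' >/dev/null; $C &&
python3 -m creep '[-1.0,5.8,0,0,0,0,0, 0,5.9,0,0,0,0,0]' >/dev/null; $C
```

```text
gam 100.5 r 33.7 Ftan(ccw+) -4.9 Frad -6.2 Fz -11.9 z 0.1342 t 16.73
gam 119.5 r 33.4 Ftan(ccw+) -4.6 Frad -3.2 Fz -12.2 z 0.1343 t 16.98
gam 141.5 r 33.3 Ftan(ccw+) -3.8 Frad 2.6 Fz -6.4 z 0.1342 t 17.23
gam 163.0 r 33.4 Ftan(ccw+) -4.4 Frad 3.7 Fz -3.5 z 0.1342 t 17.48
gam 184.1 r 33.6 Ftan(ccw+) -5.2 Frad 2.5 Fz -3.1 z 0.1341 t 17.73
```

```bash
exec 2>&1; C="python3 chk.py 10"
python3 -m creep '[1.0,5.9,0.2,0,0,0,0, 2.0,5.5,0,0,0,0,0]' >/dev/null; $C &&
python3 -m creep '[3.0,5.2,0,0,0,0,0, 3.8,4.5,0,0,0,0,0]' >/dev/null; $C &&
python3 -m creep '[4.5,3.8,0,0,0,0,0, 5.2,3.0,0,0,0,0,0]' >/dev/null; $C &&
python3 -m creep '[5.5,2.0,0,0,0,0,0, 5.9,1.0,0,0,0,0,0]' >/dev/null; $C
```

```text
gam 204.8 r 33.9 Ftan(ccw+) -4.2 Frad 1.6 Fz -1.7 z 0.1340 t 17.98
gam 225.1 r 34.2 Ftan(ccw+) -5.6 Frad 1.9 Fz -1.6 z 0.1339 t 18.23
gam 245.7 r 34.3 Ftan(ccw+) -4.8 Frad 1.3 Fz 0.5 z 0.1338 t 18.48
gam 266.3 r 34.5 Ftan(ccw+) -4.8 Frad 0.8 Fz 2.6 z 0.1337 t 18.73
```

```bash
exec 2>&1; C="python3 chk.py 10"
python3 -m creep '[5.9,0,0,0,0,0,0, 5.8,-1.0,0,0,0,0,0]' >/dev/null; $C &&
python3 -m creep '[5.6,-2.0,0,0,0,0,0, 5.1,-3.0,0,0,0,0,0]' >/dev/null; $C &&
python3 -m creep '[4.6,-3.8,0,0,0,0,0, 3.8,-4.5,0,0,0,0,0]' >/dev/null; $C &&
python3 -m creep '[3.0,-5.2,0,0,0,0,0, 2.0,-5.5,0,0,0,0,0]' >/dev/null; $C &&
python3 -m creep '[1.0,-5.9,0,0,0,0,0, 0,-5.9,0,0,0,0,0]' >/dev/null; $C
```

```text
gam 286.8 r 34.6 Ftan(ccw+) -3.8 Frad 0.2 Fz 4.3 z 0.1336 t 18.98
gam 306.7 r 34.7 Ftan(ccw+) -4.6 Frad -1.3 Fz 5.8 z 0.1335 t 19.23
gam 326.0 r 34.8 Ftan(ccw+) -4.7 Frad -4.3 Fz 6.1 z 0.1334 t 19.48
gam 345.1 r 34.8 Ftan(ccw+) -4.8 Frad -4.5 Fz 4.9 z 0.1333 t 19.73
gam 4.3 r 34.7 Ftan(ccw+) -4.1 Frad -5.1 Fz 4.8 z 0.1334 t 19.98
```

```bash
exec 2>&1; C="python3 chk.py 10"
python3 -m creep '[-1.3,-5.8,-0.2,0,0,0,0, -2.2,-5.6,0,0,0,0,0]' >/dev/null; $C &&
python3 -m creep '[-3.0,-5.1,0,0,0,0,0, -3.8,-4.6,0,0,0,0,0]' >/dev/null; $C &&
python3 -m creep '[-4.6,-3.8,0,0,0,0,0, -5.1,-2.9,0,0,0,0,0]' >/dev/null; $C &&
python3 -m creep '[-5.6,-2.1,0,0,0,0,0, -5.8,-1.0,0,0,0,0,0]' >/dev/null; $C &&
python3 -m creep '[-5.9,0,0,0,0,0,0, -5.9,1.0,0,0,0,0,0]' >/dev/null; $C &&
python3 -m creep '[-5.5,2.1,0,0,0,0,0, 0,0,0,0,0,0,0]' >/dev/null; $C ; python3 now.py w11|tail -1; python3 tab.py 475 5 5
```

```text
gam 23.7 r 34.4 Ftan(ccw+) -6.0 Frad -4.1 Fz 3.2 z 0.1336 t 20.23
gam 42.9 r 34.3 Ftan(ccw+) -6.2 Frad -5.9 Fz 1.9 z 0.1336 t 20.48
gam 62.2 r 34.1 Ftan(ccw+) -5.5 Frad -6.3 Fz -0.6 z 0.1336 t 20.73
gam 81.3 r 34.1 Ftan(ccw+) -6.4 Frad -6.0 Fz -1.9 z 0.1337 t 20.98
gam 100.2 r 33.9 Ftan(ccw+) -5.6 Frad -3.9 Fz -4.4 z 0.1338 t 21.23
gam 110.6 r 33.8 Ftan(ccw+) -3.9 Frad -2.7 Fz -1.8 z 0.1338 t 21.48
(np.float64(20.416391917666292), array([ 0.54104162, -0.13650867]), array([-0.1, -0.4,  2.2, -0.5, -0.3, -0.1,  0.2,  0.1,  0. ]))
480.0 [-2.6, 1.4] | 485.0 [-2.5, 1.6] | 490.0 [-2.4, 1.8] | 495.0 [-2.2, 2.0] | 500.0 [-2.0, 2.2] |
```

```bash
exec 2>&1; C="python3 chk.py 10"
python3 -m creep '[-2.6,1.4,0,0,0,0,0, -2.5,1.6,0,0,0,0,0, -2.4,1.8,0,0,0,0,0, -2.2,2.0,0,0,0,0,0, -2.0,2.2,0,0,0,0,0]' >/dev/null; $C
python3 -m creep '[0,0,0,0,0,0,0]' >/dev/null; $C ; python3 now.py w12|tail -1
```

```text
gam 135.0 r 33.6 Ftan(ccw+) -6.3 Frad 2.1 Fz -0.7 z 0.1338 t 22.15
gam 135.9 r 33.7 Ftan(ccw+) -5.3 Frad 3.8 Fz -0.3 z 0.1338 t 22.27
(np.float64(8.835061721080969), array([ 0.54161376, -0.1361701 ]), array([ -0.1,   0.5,   0.6, -11.6,   0.4,   0.1,  -0. ,  -0.2,  -0.1]))
```

```bash
exec 2>&1; C="python3 chk.py 12"
python3 -m creep '[-1.6,1.9,0,0,0,0,0, 0,0,0,0,0,0,0]' >/dev/null; $C ; python3 now.py w13|tail -1; python3 tab.py 504 -10 11
```

```text
gam 140.4 r 33.7 Ftan(ccw+) -4.3 Frad 2.7 Fz 0.6 z 0.1338 t 22.57
(np.float64(13.283025819697729), array([ 0.5416621 , -0.13610975]), array([ -0. ,   0.3,   0.6, -11.6,   0.4,   0. ,   0. ,  -0.3,  -0. ]))
494.0 [3.9, -4.5] | 484.0 [4.6, -3.7] | 474.0 [5.2, -2.9] | 464.0 [5.6, -1.9] | 454.0 [5.8, -0.9] | 444.0 [6.0, 0.1] | 434.0 [5.8, 1.1] | 424.0 [5.5, 2.1] | 414.0 [5.1, 3.1] | 404.0 [4.5, 3.9] | 394.0 [3.7, 4.6] |
```

```bash
exec 2>&1; C="python3 chk.py 12"
python3 -m creep '[3.9,-4.5,0,0,0,0,0, 4.6,-3.7,0,0,0,0,0]' >/dev/null; $C &&
python3 -m creep '[5.2,-2.9,0,0,0,0,0, 5.6,-1.9,0,0,0,0,0]' >/dev/null; $C &&
python3 -m creep '[5.8,-0.9,0,0,0,0,0, 6.0,0.1,0,0,0,0,0]' >/dev/null; $C &&
python3 -m creep '[5.8,1.1,0,0,0,0,0, 5.5,2.1,0,0,0,0,0]' >/dev/null; $C &&
python3 -m creep '[5.1,3.1,0,0,0,0,0, 2.2,2.0,0,0,0,0,0, 0,0,0,0,0,0,0]' >/dev/null; $C; python3 now.py w14
```

```text
gam 125.2 r 33.8 Ftan(ccw+) 4.0 Frad 0.3 Fz 6.4 z 0.1335 t 22.88
gam 105.0 r 33.8 Ftan(ccw+) 4.1 Frad -0.6 Fz 6.3 z 0.1334 t 23.12
gam 84.6 r 33.8 Ftan(ccw+) 4.3 Frad -0.2 Fz 6.0 z 0.1334 t 23.38
gam 64.5 r 33.9 Ftan(ccw+) 3.9 Frad -0.4 Fz 5.7 z 0.1334 t 23.62
gam 48.8 r 34.0 Ftan(ccw+) 2.0 Frad -1.6 Fz 4.6 z 0.1334 t 24.00
centre [ 0.5441 -0.1359] match -107 marks [ 33.5  108.75 142.75 244.75 280.   317.   355.  ] 
mod36 [33.5  0.8 34.8 28.8 28.  29.  31. ]
(np.float64(32.11538773772764), array([ 0.5412239 , -0.13643687]), array([-0.3,  0.6, -0.4, -0. ,  0. ,  0.2, -0. ]))
```

```bash
exec 2>&1; C="python3 chk.py 12"
python3 -m creep '[2.6,2.6,0,0,0,0,0, 2.3,2.9,0,0,0,0,0, 1.7,2.6,0,0,0,0,0, 0,0,0,0,0,0,0]' >/dev/null; $C;  python3 now.py w15 | tail -1
```

```text
gam 30.4 r 34.0 Ftan(ccw+) 2.9 Frad 0.3 Fz 4.2 z 0.1334 t 24.55
(np.float64(13.92243825836573), array([ 0.54109124, -0.13603905]), array([-0.8, 12. , -0.3,  0.3, -0.1, -0.4]))
```

```bash
exec 2>&1; C="python3 chk.py 30"
python3 -m creep '[0.1,0.3,1,0,0,0,0, 0,0,1,0,0,0,0]' >/dev/null; $C
python3 -m creep '[0,0,1,0,0,0,0]' >/dev/null; $C
python3 -m creep '[0,0,1,0,0,0,0]' >/dev/null; $C
python3 -m creep '[0,0,0.7,0,0,0,0]' >/dev/null; $C
```

```text
gam 30.1 r 34.1 Ftan(ccw+) 4.8 Frad 0.7 Fz 7.2 z 0.1318 t 24.85
gam 30.1 r 34.1 Ftan(ccw+) 2.4 Frad 0.2 Fz 6.3 z 0.1308 t 24.98
gam 30.1 r 34.1 Ftan(ccw+) 3.2 Frad -0.2 Fz 7.3 z 0.1298 t 25.10
gam 30.1 r 34.1 Ftan(ccw+) 3.0 Frad -0.4 Fz 7.5 z 0.1291 t 25.23
```

```bash
exec 2>&1; C="python3 chk.py 30"
python3 -m creep '[0,0,0.8,0,0,0,0]' >/dev/null; $C
python3 -m creep '[0,0,0.8,0,0,0,0]' >/dev/null; $C
python3 -m creep '[0,0,1,0,0,0,0]' >/dev/null; $C
python3 -m creep '[0,0,1,0,0,0,0, 0,0,1,0,0,0,0]' >/dev/null; $C
python3 -m creep '[0,0,1,0,0,0,0]' >/dev/null; $C
```

```text
gam 30.1 r 34.1 Ftan(ccw+) 2.9 Frad 0.4 Fz 6.9 z 0.1283 t 25.35
gam 30.1 r 34.1 Ftan(ccw+) 2.3 Frad 0.9 Fz 8.6 z 0.1275 t 25.48
gam 30.1 r 34.1 Ftan(ccw+) 3.2 Frad 0.3 Fz 7.2 z 0.1265 t 25.60
gam 30.1 r 34.1 Ftan(ccw+) 3.1 Frad 0.4 Fz 7.1 z 0.1245 t 25.85
gam 30.1 r 34.1 Ftan(ccw+) 3.1 Frad 2.1 Fz 8.0 z 0.1235 t 25.98
```

Past 5 mm with no hard stop, so the combination is right. Next I'll press to the end stop.

```bash
exec 2>&1; C="python3 chk.py 30"
python3 -m creep '[0,0,0.7,0,0,0,0]' >/dev/null; $C
python3 -m creep '[0,0,0.5,0,0,0,0]' >/dev/null; $C
python3 -m creep '[0,0,0.5,0,0,0,0, 0,0,0,0,0,0,0]' >/dev/null; $C; python3 now.py w16
```

```text
gam 29.8 r 34.3 Ftan(ccw+) 3.4 Frad -0.4 Fz 11.7 z 0.1232 t 26.10
gam 29.6 r 34.5 Ftan(ccw+) 3.9 Frad -0.8 Fz 14.0 z 0.1231 t 26.23
gam 29.4 r 34.5 Ftan(ccw+) 3.4 Frad -1.8 Fz 14.2 z 0.1231 t 26.48
centre [ 0.5456 -0.1369] match -67 marks [ 11.75  25.   118.75 268.75 303.75 337.75] 
mod36 [11.8 25.  10.8 16.8 15.8 13.8]
(np.float64(13.446562543295684), array([ 0.5477425 , -0.13718259]), array([-0.7, 13.1, -0.2,  0.3, -0. , -0.5]))
```

```bash
exec 2>&1
python3 -m creep '[0,0,-1,0,0,0,0, 0,0,0,0,0,0,0.5, 0,0,0,0,0,0,1, 0,0,0,0,0,0,1, 0,0,0,0,0,0,1]'
python3 -m creep '[0,0,-10,0,0,0,1, 0,0,-30,0,0,0,1, 0,0,-40,0,0,0,1, 0,0,0,0,0,-10,1, 0,0,0,0,0,-10.1,1]'
python3 -m creep '[0,0,0,0,0,0,1]' | head -2
python3 - <<'E'
from h import *
import cv2
c,T=wrist("pics/w17.png")
go([.5383,-.0098,.2],2.3)
for n,p in [('dial',(.5415,-.1363,.111)),('grip',(.5383,-.0098,.135))]: print(n,proj(c,T,p))
E
```

```text
clock: 27.15
tool_pos: [0.5755, -0.1289, 0.1219]
tcp_rot: [3.104, -0.486, -0.001]
contact_force: [-0.5, -1.3, -0.1]
gripper_width: 0.0825
grip_force: 0.0
clock: 27.78
tool_pos: [0.5761, -0.1288, 0.2038]
tcp_rot: [-3.141, -0.072, -0.003]
contact_force: [-0.6, 0.1, -0.3]
gripper_width: 0.0851
grip_force: 0.0
clock: 27.9
tool_pos: [0.5758, -0.1288, 0.203]
tool mm [ -33.2 -120.3    2.7] xang 2.1 turn about tool z -0.22599577282580485 F [-0.1 -0.6  0.2] z [ 0.5758 -0.1288  0.2028] w 0.0852 t 27.95
dial [263.91232979 224.25877151]
grip [120.18062682 234.13815034]
```

View pics/w17.png

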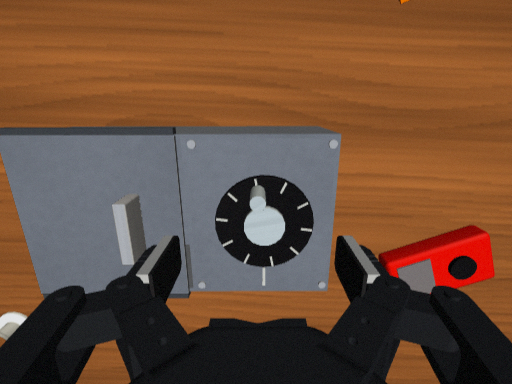

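```bash
exec 2>&1
python3 -m creep '[-11,-40,0,0,0,0,0.4, -11,-40,0,0,0,0,0.4, -11.2,-40.3,0,0,0,0,0.4, 0,0,0,0,0,0,0.4, 0,0,0,0,0,0,0.4]'
python3 -m creep '[0,0,30,0,0,0,0.4, 0,0,30,0,0,0,0.4, 0,0,20,0,0,0,0.4, 0,0,6,0,0,0,0.4, 0,0,0,0,0,0,0.4]'
python3 -m creep '[0,-3,0,0,0,0,0.4, 0,-3,0,0,0,0,0.4]'
python3 -m creep '[0,-3,0,0,0,0,0.4, 0,-2,0,0,0,0,0.4]'
```

```text
clock: 28.58
tool_pos: [0.5379, -0.0099, 0.2025]
tcp_rot: [3.141, 0.061, 0.0]
contact_force: [-1.0, 0.1, 0.2]
gripper_width: 0.0338
grip_force: 0.0
clock: 29.2
tool_pos: [0.5379, -0.0106, 0.1162]
tcp_rot: [3.141, 0.061, -0.001]
contact_force: [-0.1, -0.5, 0.7]
gripper_width: 0.0344
grip_force: 0.0
clock: 29.45
tool_pos: [0.538, -0.0037, 0.117]
tcp_rot: [-3.141, -0.063, -0.002]
contact_force: [0.1, 0.6, -0.1]
gripper_width: 0.034
grip_force: 0.0
clock: 29.7
tool_pos: [0.5375, 0.0011, 0.1167]
tcp_rot: [3.141, 0.064, 0.001]
contact_force: [0.0, -2.6, 2.3]
gripper_width: 0.034
grip_force: 1.3
```

```bash
exec 2>&1
F='clock|tool_pos|contact_f'
python3 -m creep '[0,-1,0,0,0,0,0.4, 0,-1,0,0,0,0,0.4]' | grep -E "$F"
python3 -m creep '[0,-2,0,0,0,0,0.4, 0,-3,0,0,0,0,0.4]' | grep -E "$F"
```

```text
clock: 29.95
tool_pos: [0.5373, 0.003, 0.1164]
contact_force: [0.6, -2.4, 1.8]
clock: 30.2
tool_pos: [0.5371, 0.0081, 0.1162]
contact_force: [-0.2, -2.0, 2.7]
```

```bash
exec 2>&1
F='clock|tool_pos|contact_f'
python3 -m creep '[0,-4,0,0,0,0,0.4, 0,-5,0,0,0,0,0.4, 0,-5,0,0,0,0,0.4, 0,-5,0,0,0,0,0.4, 0,-5,0,0,0,0,0.4]' | grep -E "$F"
python3 -m creep '[0,-5,0,0,0,0,0.4, 0,-5,0,0,0,0,0.4, 0,-5,0,0,0,0,0.4, 0,-5,0,0,0,0,0.4, 0,-5,0,0,0,0,0.4]' | grep -E "$F"
python3 -m creep '[0,-5,0,0,0,0,0.4, 0,-5,0,0,0,0,0.4, 0,-4,0,0,0,0,0.4, 0,-2,0,0,0,0,0.4, 0,-2,0,0,0,0,0.4]' | grep -E "$F"
python3 -m creep '[0,-2,0,0,0,0,0.4, 0,-1,0,0,0,0,0.4]' | grep -E "$F"
python3 -m creep '[0,-1,0,0,0,0,0.4, 0,-1,0,0,0,0,0.4]' | grep -E "$F"
```

```text
clock: 30.82
tool_pos: [0.536, 0.0324, 0.1162]
contact_force: [1.2, -2.7, 2.1]
clock: 31.45
tool_pos: [0.535, 0.0573, 0.1162]
contact_force: [1.4, -2.6, 1.5]
clock: 32.08
tool_pos: [0.5343, 0.0751, 0.1162]
contact_force: [1.3, -3.3, 1.7]
clock: 32.33
tool_pos: [0.5341, 0.078, 0.1162]
contact_force: [0.7, -2.7, 1.7]
clock: 32.58
tool_pos: [0.5341, 0.08, 0.1162]
contact_force: [0.4, -2.3, 0.8]
```

```bash
exec 2>&1
F='clock|tool_pos|contact_f'
python3 -m creep '[0,-1,0,0,0,0,0.4, 0,-1,0,0,0,0,0.4]' | grep -E "$F"
python3 -m creep '[0,-1,0,0,0,0,0.4, 0,-1,0,0,0,0,0.4]' | grep -E "$F"
python3 -m creep '[0,-0.7,0,0,0,0,0.4, 0,-0.7,0,0,0,0,0.4]' | grep -E "$F"
```

```text
clock: 32.83
tool_pos: [0.534, 0.082, 0.1162]
contact_force: [0.6, -2.9, 1.5]
clock: 33.08
tool_pos: [0.5339, 0.084, 0.1162]
contact_force: [1.1, -3.0, 1.4]
clock: 33.33
tool_pos: [0.5339, 0.0848, 0.1162]
contact_force: [3.5, -8.7, -0.7]
```

```bash
exec 2>&1
python3 -m creep '[0,5,0,0,0,0,0.4, 0,6,0,0,0,0,0.4, 0,0,0,0,0,0,0.4]' | grep contact
python3 -m creep '[0,0,-20,0,0,0,0.4, 0,0,-40,0,0,0,0.4, 0,0,-40,0,0,0,0.4, 0,0,-30,0,0,0,0.4, 0,0,0,0,0,0,0.4]'
python3 -c "
from h import *
import cv2
cv2.imwrite('pics/top9.png',cv2.resize(manip.read_camera('top')['pixels'][110:210,180:345],None,fx=4,fy=4))"
```

```text
contact_force: [0.4, 0.2, 0.3]
clock: 34.33
tool_pos: [0.5356, 0.075, 0.2489]
tcp_rot: [-3.139, -0.063, -0.007]
contact_force: [0.2, -0.0, -0.4]
gripper_width: 0.0343
grip_force: 0.0
```

View pics/top9.png

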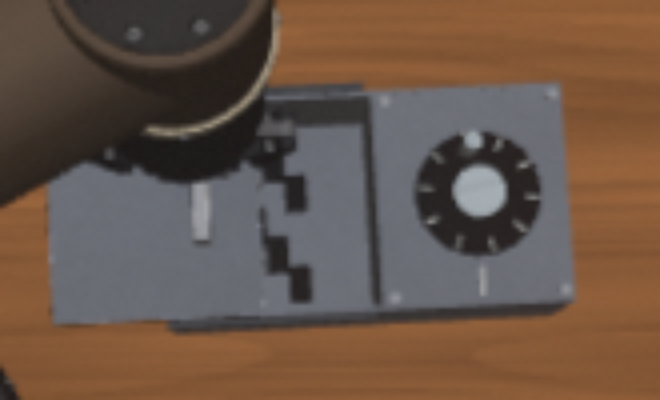

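The cover stands open with its ridge at about (202,212), the dial is in at (478,190), and the box hasn't moved. I'm handing it in.

```bash
python3 -c "
from rig import manip
print(manip.finish_job())"
```

```text
the job is handed in; nothing more can be done
None
```

The job is handed in: I dialled the combination, pushed the dial fully in (10.3 mm measured), slid the cover open about 84 mm to its end stop and backed the arm clear. The box did not visibly move; the hand-in reported no verdict.

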